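# Close the airtight soap box: lid on, four clips down corner to corner

### The arm

A 7-joint arm with a two-finger parallel gripper is mounted at the origin on a cart in front of the work surface, level with it; the furniture and walls round the work are solid. World frame = base frame: x ahead of the robot, y to its left, z up, the work surface at z = 0. Lengths are in m, angles in rad, forces in N, time in s.
With the tool pointing down it reaches from about 0.425 to 0.95 m from the base axis. Payload 16.7 kg.
Tool frame: the origin (TCP) lies at the centre of the arm's flange, where the gripper is bolted on; the fingertips stand 199 mm ahead of it and the grasp point (between the pads) lies 180 mm ahead of it; z points along the fingers, y is the line along which they close (so a half turn about z gives the same grasp; the last joint's range is limited). The gripper opens to 94 mm and grips with 3 to 60 N. Pads are 16 mm wide; open, the fingers measure 119 mm over their backs; the gripper's body (75 mm by 177 mm) begins 78 mm behind the grasp point.
Start: joints at [0.973, 0.426, 0.074, 1.606, -0.034, 1.111, -0.067], TCP at [0.293, -0.608, 0.405] pointing down, gripper open.
Joint ranges: [-2.85, 2.85], [-0.5, 2.14], [-1.23, 1.37], [0.21, 2.46], [-1.02, 4.16], [0.16, 2.05], [-2.73, 2.73]. Speed limits (rad/s): [1.89, 1.89, 2.39, 2.39, 3.01, 3.01, 3.01].

### API

Orientations are given as a rotation vector (axis times angle).
In Python, from plant import r gives the robot as it stands.
- The arm moves only by the tool servo_tool, never from a script. Its argument "commands" is a list that holds one entry, the list of rows, each a list of 7 numbers: the turn, a rotation vector about the tool's x, y, z in degrees, then the shift along the tool's x, y, z in m, then the closure in counts, from 0 (fully open) to 255 (shut). In form: [[[wx, wy, wz, dx, dy, dz, grip], ...]]. A call has 1 to 10 rows; each row shifts and turns the commanded pose from where the row before left it, along the tool's axes as they then stand; what a row does not reach is not made up. A row lasts 1/8 s, in which the tool goes at most 62.5 mm and 10.7 degrees, less where a joint would pass 70% of its speed; a pose out of reach is approached as far as the arm can. A call with a gripper value outside its range is refused whole. The fingers move at their own pace and stop on an object; the grip force is fixed at half the most. Time passes only in rows, so rows that do not move let the fingers close. It gives the time, the measured TCP pose, the force and the opening at its end, in the units of the state.
- r.observe(): the state, without advancing time (a new reading comes with each control period).
- r.grab_frame(name): name is "side" or "top" or "wrist"; returns the picture (400x640x3 uint8, red, green, blue); there is no depth.
- r.camera_params(name): a dict with "fx", "fy", "cx", "cy" (pixels), "position" and "orientation" of the camera in the world; the wrist camera has in their place "hand_eye" (4x4, takes a point from camera to tool coordinates, whose origin is the TCP and whose axes are the flange's). Camera axes: x right, y down, z forward; pixel columns grow to the right and rows downward; lengths in m; the calibration is good to about 2 mm. The wrist camera is an equidistant fisheye: a pixel r from the principal point sees the ray r / f radians off the axis. A picture is of the moment at which its call begins: read the wrist's pose just before it. camera_params takes no time and is no camera call.
- r.job_done(): hands the job in, once; it reports no verdict.
The state is a dict: "time_s": time; "joints": joint angles; "joint_velocities": joint speeds; "joint_torque": joint torques, N m; "eef_pos": TCP position; "ee_rot": TCP orientation; "contact_force": force on the tool from outside, world axes, zero at the start; "torque": the same for the moment, N m; "opening": opening from 0.0 (shut) to 1.0 (fully open).
Only numpy, scipy, OpenCV 4.12 (cv2) and the standard library are available. Lean on these libraries where they do the work, as an engineer would, in place of code of your own. Each camera call takes 0.05 s, during which the arm holds its last target. There are 200 camera calls.

### The job

Put the lid on the clear soap box so that its plug sits in the mouth, then snap down the four dark green clips until each is caught under its catch and lies flat. Do them in opposite-corner order (after the first clip take the one diagonally across, then the remaining two) so that the seal is drawn down evenly; press each only until it snaps, without forcing it, and leave the other goods alone.

Things in the scene. Friction and masses are not known exactly. Their poses are not given: they have to be found in the camera images.
- soap_box: Clear plastic storage box with a white rim, boxed soaps inside, fixed to the counter. 110 (x) x 160 (y) x 80 mm (z) outside. Origin: centre of its underside; z up, x away from the robot, turned by at most 0.2 rad. Mouth 104 x 154 mm, walls 3 mm.
- box_mouth (a point): Centre of the box's mouth, level with the top of the dark foam seal on the rim, 88 mm above the box's underside. The seal stands 8 mm proud of the rim and can be squeezed 7.5 mm, at about 1.5 N per mm at each corner.
- lid: Pale green lid, 0.2 to 0.4 kg with four dark green clips, loose, plug down on the counter. Origin: centre of the plug's underside; axes as on the box, turned by 0.2 rad or less; fits either way round. Plug 101 x 151 mm, z = 0 to 8, edges rounded; plate 118 x 168 mm, z = 8 to 14. On the seal its origin is 79 mm above the box's, clipped down 74 to 79; it rocks while only some clips are shut.
- lid_handle (a point): Top centre of the lid's dark green ridge handle, at 0, 0, 36 mm of the lid: 62 mm long in x, 14 mm wide in y, 22 mm high above the plate; pinch it across y.
- clip_1 (a joint): Angle (rad) of the dark green clip at the lid's near left corner: 0 = shut, lying flat on the lid; grows as it is raised, 0.4 to 0.65 at the start; stays where it is left. A slick arm 22 mm wide and 50 mm long, hinged on the lid at x = -30, y = 46, z = 17 mm of the lid, points to +y; a leg with an inward hook hangs 34 mm down from its end. Clips 1 and 3 are opposite corners, and so are 2 and 4.
- clip_2 (a joint): Angle (rad) of the dark green clip at the lid's far left corner: 0 = shut, lying flat on the lid; grows as it is raised, 0.4 to 0.65 at the start; stays where it is left. A slick arm 22 mm wide and 50 mm long, hinged on the lid at x = 30, y = 46, z = 17 mm of the lid, points to +y; a leg with an inward hook hangs 34 mm down from its end. Clips 1 and 3 are opposite corners, and so are 2 and 4.
- clip_3 (a joint): Angle (rad) of the dark green clip at the lid's far right corner: 0 = shut, lying flat on the lid; grows as it is raised, 0.4 to 0.65 at the start; stays where it is left. A slick arm 22 mm wide and 50 mm long, hinged on the lid at x = 30, y = -46, z = 17 mm of the lid, points to -y; a leg with an inward hook hangs 34 mm down from its end. Clips 1 and 3 are opposite corners, and so are 2 and 4.
- clip_4 (a joint): Angle (rad) of the dark green clip at the lid's near right corner: 0 = shut, lying flat on the lid; grows as it is raised, 0.4 to 0.65 at the start; stays where it is left. A slick arm 22 mm wide and 50 mm long, hinged on the lid at x = -30, y = -46, z = 17 mm of the lid, points to -y; a leg with an inward hook hangs 34 mm down from its end. Clips 1 and 3 are opposite corners, and so are 2 and 4.
- clip_1_pad (a point): Ribbed thumb pad on top of clip 1's arm, 34 mm out from its hinge; with the clip shut it lies at x = -30, y = 80, z = 20 mm of the lid. Pressed straight down here the clip folds freely, then resists and snaps home. The push it needs differs from clip to clip, 4 to 18 N, as the lid and seal give by 1 to 10 mm. A clip pressed with over 40 N breaks.
- clip_2_pad (a point): Ribbed thumb pad on top of clip 2's arm, 34 mm out from its hinge; with the clip shut it lies at x = 30, y = 80, z = 20 mm of the lid. Pressed straight down here the clip folds freely, then resists and snaps home. The push it needs differs from clip to clip, 4 to 18 N, as the lid and seal give by 1 to 10 mm. A clip pressed with over 40 N breaks.
- clip_3_pad (a point): Ribbed thumb pad on top of clip 3's arm, 34 mm out from its hinge; with the clip shut it lies at x = 30, y = -80, z = 20 mm of the lid. Pressed straight down here the clip folds freely, then resists and snaps home. The push it needs differs from clip to clip, 4 to 18 N, as the lid and seal give by 1 to 10 mm. A clip pressed with over 40 N breaks.
- clip_4_pad (a point): Ribbed thumb pad on top of clip 4's arm, 34 mm out from its hinge; with the clip shut it lies at x = -30, y = -80, z = 20 mm of the lid. Pressed straight down here the clip folds freely, then resists and snaps home. The push it needs differs from clip to clip, 4 to 18 N, as the lid and seal give by 1 to 10 mm. A clip pressed with over 40 N breaks.
- catch_1 (a joint): How far (m) the white spring catch at x = -30, y = +80 mm of the box is pushed into its wall: 0 = out, 2 to 7 mm while a hook is forced down past it, back to 0 once the hook is caught beneath. It juts 10 mm out, its underside about 64 mm up: each end's strip of catches was screwed on up to 2.5 mm higher or lower. A ledge 1.6 mm under a caught hook stops it hard.
- catch_2 (a joint): How far (m) the white spring catch at x = +30, y = +80 mm of the box is pushed into its wall: 0 = out, 2 to 7 mm while a hook is forced down past it, back to 0 once the hook is caught beneath. It juts 10 mm out, its underside about 64 mm up: each end's strip of catches was screwed on up to 2.5 mm higher or lower. A ledge 1.6 mm under a caught hook stops it hard.
- catch_3 (a joint): How far (m) the white spring catch at x = +30, y = -80 mm of the box is pushed into its wall: 0 = out, 2 to 7 mm while a hook is forced down past it, back to 0 once the hook is caught beneath. It juts 10 mm out, its underside about 64 mm up: each end's strip of catches was screwed on up to 2.5 mm higher or lower. A ledge 1.6 mm under a caught hook stops it hard.
- catch_4 (a joint): How far (m) the white spring catch at x = -30, y = -80 mm of the box is pushed into its wall: 0 = out, 2 to 7 mm while a hook is forced down past it, back to 0 once the hook is caught beneath. It juts 10 mm out, its underside about 64 mm up: each end's strip of catches was screwed on up to 2.5 mm higher or lower. A ledge 1.6 mm under a caught hook stops it hard.
- round_tin: A loose bystander to be left alone: round slip-lid tin with a floral print, 74 mm across, 32 mm high. Origin: centre of its underside.
- balm_box: A loose bystander to be left alone: small green carton, 50 x 50 x 22 mm. Origin: centre of its underside.
- floral_bottle: A loose bystander to be left alone: white bottle with a floral label, 171 mm high. Origin: centre of its underside.
- clip_jar: A loose bystander to be left alone: glass jar with a wire clip, 90 mm across, 121 mm high. Origin: centre of its underside.
- floral_carton: A loose bystander to be left alone: upright carton with a lilac floral print, 48 x 62 x 132 mm. Origin: centre of its underside.

How it is judged:
By the outcome, as a careful person would: the job done as asked, in the order asked, and still so for the second after the job is handed in, with the robot touching nothing.
It also fails if it takes over 70 s, if anything falls off the work surface, if the arm or the gripper's body presses on something with over 40 N, if the wrist force passes 120 N, or if a joint passes its speed limit or range.

## Working session

There is one attempt and no reset: what is moved stays moved. The work goes in short steps, Python scripts to look and compute and a tool call to move; the robot and the scene stay as the last step left them, time stands still between calls to the robot, and variables do not carry over. Pictures are saved under pics/ and viewed, on a budget of 10 in all, crops included, one or two more only if the job needs it, and the job is handed in when it is done.

Besides the shell and the picture viewer there is one more tool, called after ">>>" as name(argument=value, ...) on one line, values as JSON. servo_tool: Moves the arm, as the interface text tells. Its arguments: {"type":"object","properties":{"commands":{"type":"array","items":{"type":"array","items":{"type":"array","items":{"type":"number"}}}}},"required":["commands"]}

```bash
mkdir -p pics; ls; python3 - <<'E'
from plant import r
import cv2,numpy as np
o=r.observe();print({k:np.round(v,3).tolist() for k,v in o.items()})
ims=[]
for n in("side","top","wrist"):
    im=r.grab_frame(n)[:,:,::-1];cv2.imwrite(f"pics/{n}0.png",im)
    p=r.camera_params(n);print(n,p)
E
```

```text
pics
{'time_s': 0.0, 'joints': [0.973, 0.427, 0.074, 1.607, -0.034, 1.111, -0.067], 'joint_velocities': [-0.0, 0.001, -0.001, -0.001, 0.001, -0.0, 0.002], 'joint_torque': [0.002, -93.58, 3.668, -45.417, -0.049, 0.02, 0.0], 'eef_pos': [0.293, -0.608, 0.404], 'ee_rot': [-3.062, -0.699, 0.001], 'contact_force': [0.585, 0.738, -0.477], 'torque': [-0.004, 0.011, 0.002], 'opening': 0.998}
side {'fx': 453.8324992996554, 'fy': 453.8324992996554, 'cx': 325.6025717733422, 'cy': 193.94814056448686, 'position': array([0.30988086, 0.88020311, 0.89291454]), 'orientation': array([-0.3087371 ,  2.75701199, -1.26277785])}
top {'fx': 377.6840913942635, 'fy': 377.6840913942635, 'cx': 324.19620174491166, 'cy': 199.01203306375268, 'position': array([ 0.45568763, -0.02248708,  1.22099266]), 'orientation': array([-2.19678311,  2.20663805, -0.06800325])}
wrist {'fx': 309.70691628693146, 'fy': 309.70691628693146, 'cx': 324.05391924627105, 'cy': 198.7851342185184, 'hand_eye': array([[-7.62083343e-04, -9.66723086e-01, -2.55823951e-01,
         7.42005586e-02],
       [ 9.99998129e-01, -1.19155555e-03,  1.52379143e-03,
         6.24001579e-05],
       [-1.77791280e-03, -2.55822311e-01,  9.66722186e-01,
         1.94410446e-02],
       [ 0.00000000e+00,  0.00000000e+00,  0.00000000e+00,
         1.00000000e+00]])}
```

View pics/top0.png

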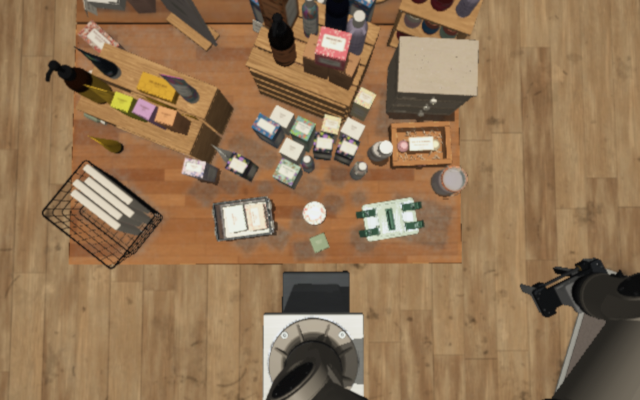

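View pics/side0.png

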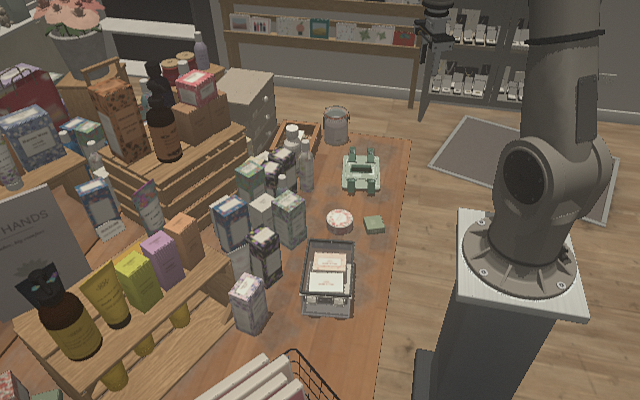

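```bash
cat > h.py <<'E'
import cv2,numpy as np
from scipy.spatial.transform import Rotation as R
from plant import r
def ray(n,uv,pose=None):
    p=r.camera_params(n);uv=np.atleast_2d(uv).astype(float)
    a=(uv-[p['cx'],p['cy']])/p['fx']
    if n=='wrist':
        th=np.linalg.norm(a,axis=1,keepdims=True);d=np.hstack([a/np.maximum(th,1e-9)*np.sin(th),np.cos(th)])
        H=p['hand_eye'];Rt=R.from_rotvec(pose[1]).as_matrix()
        return Rt@H[:3,3]+pose[0],d@(Rt@H[:3,:3]).T
    d=np.hstack([a,np.ones((len(a),1))])
    return np.array(p['position']),d@R.from_rotvec(p['orientation']).as_matrix().T
def onz(n,uv,z,pose=None):
    o,d=ray(n,uv,pose);return o+d*((z-o[2])/d[:,2:3])
def proj(n,P,pose=None):
    p=r.camera_params(n);P=np.atleast_2d(P)
    if n=='wrist':
        H=p['hand_eye'];Rt=R.from_rotvec(pose[1]).as_matrix();o=Rt@H[:3,3]+pose[0];M=Rt@H[:3,:3]
        c=(P-o)@M;th=np.arctan2(np.hypot(c[:,0],c[:,1]),c[:,2]);q=c[:,:2]/np.linalg.norm(c[:,:2],axis=1,keepdims=True)*th[:,None]
    else:
        M=R.from_rotvec(p['orientation']).as_matrix();c=(P-np.array(p['position']))@M;q=c[:,:2]/c[:,2:]
    return q*p['fx']+[p['cx'],p['cy']]
def grab(n,f):
    o=r.observe();im=r.grab_frame(n)[:,:,::-1].copy();cv2.imwrite(f'pics/{f}.png',im)
    return im,(np.array(o['eef_pos']),np.array(o['ee_rot']))
def blobs(m,off,amin):
    for c in cv2.findContours(m.astype(np.uint8),cv2.RETR_EXTERNAL,cv2.CHAIN_APPROX_NONE)[0]:
        if cv2.contourArea(c)>amin:
            c=c+np.array(off);yield c
def toolstep(pose,tgt,yaw):
    "shift in tool axes and turn (deg, about tool z) to bring TCP to tgt with tool x at yaw"
    Rt=R.from_rotvec(pose[1]).as_matrix()
    T=np.array([[np.cos(yaw),np.sin(yaw),0],[np.sin(yaw),-np.cos(yaw),0],[0,0,-1]])
    return Rt.T@(np.array(tgt)-pose[0]),np.degrees(R.from_matrix(Rt.T@T).as_rotvec())
E
python3 - <<'E'
from h import *
im=cv2.imread('pics/top0.png');hsv=cv2.cvtColor(im,cv2.COLOR_BGR2HSV)
L=hsv[185:255,345:435]
for c in blobs((L[...,2]<110)&(L[...,0]>50)&(L[...,0]<100)&(L[...,1]>60),(345,185),8):
    (u,v),s,a=cv2.minAreaRect(c);print('dark',round(u),round(v),s,a,onz('top',[u,v],.036).round(3))
m=(L[...,2]>150)&(L[...,0]>40)&(L[...,0]<100)
ys,xs=np.nonzero(m);rc=cv2.minAreaRect(np.c_[xs,ys].astype(np.float32)+np.float32([345,185]));print('pale',rc,onz('top',cv2.boxPoints(rc),.014).round(3),onz('top',rc[0],.014))
B=hsv[190:250,205:285]
ys,xs=np.nonzero(B[...,2]<70);rc=cv2.minAreaRect(np.c_[xs,ys].astype(np.float32)+np.float32([205,190]));print('box',rc,onz('top',cv2.boxPoints(rc),.088).round(3),onz('top',rc[0],.088))
k=np.hstack([cv2.resize(im[185:255,345:435],None,fx=4.4,fy=4.4,interpolation=2),cv2.resize(im[185:255,200:290],None,fx=4.4,fy=4.4,interpolation=2)]);cv2.imwrite('pics/crop.png',k)
E
```

```text
dark 364 233 (4.0, 8.0) 90.0 [[ 0.408 -0.161  0.036]]
dark 374 231 (5.093247890472412, 6.063390254974365) 75.96376037597656 [[ 0.414 -0.193  0.036]]
dark 410 226 (5.0, 8.0) 90.0 [[ 0.431 -0.305  0.036]]
dark 420 224 (3.0, 5.0) 0.0 [[ 0.437 -0.339  0.036]]
dark 361 214 (5.0, 8.0) 90.0 [[ 0.466 -0.152  0.036]]
dark 390 219 (18.5777587890625, 4.323125839233398) 83.2901611328125 [[ 0.451 -0.242  0.036]]
dark 372 212 (5.0, 5.0) 90.0 [[ 0.472 -0.185  0.036]]
dark 411 206 (5.085423946380615, 17.240825653076172) 82.87498474121094 [[ 0.492 -0.311  0.036]]
pale ((390.0969543457031, 218.80979919433594), (35.00432586669922, 51.43914794921875), 80.7538833618164) [[ 0.494 -0.157  0.014]
 [ 0.52  -0.321  0.014]
 [ 0.41  -0.337  0.014]
 [ 0.384 -0.174  0.014]] [[ 0.45188182 -0.24719433  0.014     ]]
box ((245.06536865234375, 220.59170532226562), (33.10883712768555, 61.37628936767578), 88.21009063720703) [[0.496 0.294 0.088]
 [0.501 0.111 0.088]
 [0.402 0.108 0.088]
 [0.397 0.29  0.088]] [[0.44887929 0.20090801 0.088     ]]
```

View pics/crop.png

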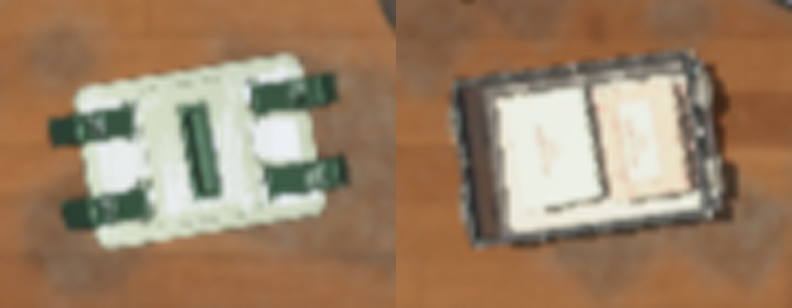

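>>> servo_tool(commands=[[[0,0,8.85,0,0,0,120],[0,0,8.85,0,0,0,120],[0,0,0,0.026,-0.043,0.006,120],[0,0,0,0.026,-0.043,0.006,120],[0,0,0,0.026,-0.043,0.006,120],[0,0,0,0.026,-0.043,0.006,120],[0,0,0,0.026,-0.043,0.006,120],[0,0,0,0.026,-0.043,0.006,120],[0,0,0,0.026,-0.043,0.006,120],[0,0,0,0.022,-0.043,0.006,120]]])

```text
time_s: 1.4
eef_pos: [0.4474, -0.2374, 0.3565]
ee_rot: [-3.134, -0.22, -0.0]
contact_force: [-0.0, -0.7, -0.5]
opening: 0.528
```

>>> servo_tool(commands=[[[0,0,0,0,0,0,120],[0,0,0,0,0,0,120]]])

```text
time_s: 1.65
eef_pos: [0.4467, -0.2395, 0.3567]
ee_rot: [3.134, 0.219, -0.0]
contact_force: [0.5, -0.5, 0.0]
opening: 0.528
```

```bash
python3 - <<'E'
from h import *
im,pose=grab('wrist','w1');print(pose,r.observe()['time_s'])
np.save('p1.npy',np.array(pose))
hsv=cv2.cvtColor(im,cv2.COLOR_BGR2HSV)
m=(hsv[...,0]>50)&(hsv[...,0]<100)&(hsv[...,1]>60)&(hsv[...,2]<130)
for c in blobs(m,(0,0),150):
    (u,v),s,a=cv2.minAreaRect(c);print(round(u),round(v),np.round(s),round(a,1),onz('wrist',[u,v],.036,pose).round(4))
E
```

```text
(array([ 0.44673535, -0.23948436,  0.35669327]), array([ 3.13375814e+00,  2.19468744e-01, -3.03840402e-04])) 1.7
387 158 [22. 19.] 4.8 [[ 0.492  -0.2972  0.036 ]]
```

View pics/w1.png

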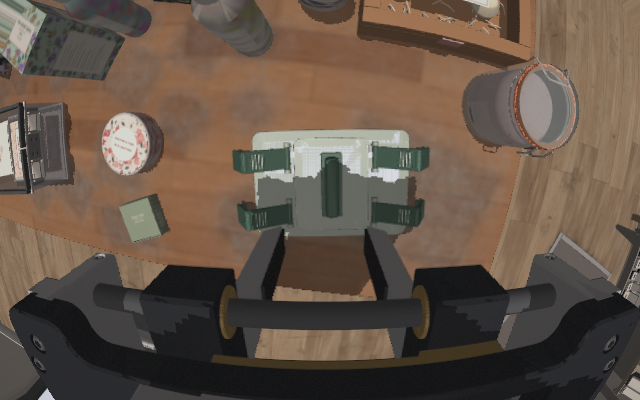

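```bash
python3 - <<'E'
from h import *
im=cv2.imread('pics/w1.png');pose=np.load('p1.npy')
hsv=cv2.cvtColor(im,cv2.COLOR_BGR2HSV).astype(int)
def show(P,z):
    return onz('wrist',P,z,pose)[:,:2].round(4).tolist()
print(hsv[190,305:360:3].tolist())
# handle mask: saturated dark green
sub=hsv[145:225,310:355];m=(sub[...,1]>95)&(sub[...,0]>55)&(sub[...,0]<100)
for c in blobs(m,(310,145),100):
    rc=cv2.minAreaRect(c);b=cv2.boxPoints(rc);print('handle',b.round(1).tolist(),show(b,.036),show(rc[0],.036))
# plate far edge
pl=[]
for u in range(270,400,5):
    g=im[120:145,u].astype(int).sum(1);d=np.abs(np.diff(g));v=120+np.argmax(d);pl.append((u,v+.5))
P=onz('wrist',np.array(pl),.014,pose);k=np.polyfit(P[:,1],P[:,0],1);print('far edge yaw',-np.arctan(k[0]),P[::8].round(3).tolist())
for v in (140,195,200,):pass
for nm,(u0,u1) in dict(L=(240,270),Rr=(400,425)).items():
    pl=[]
    for v in list(range(138,148))+list(range(176,198,2)):
        g=im[v,u0:u1].astype(int).sum(1);pl.append((u0+np.argmax(np.abs(np.diff(g)))+.5,v))
    P=onz('wrist',np.array(pl),.014,pose);c=P.mean(0);k=np.polyfit(P[:,0],P[:,1],1);print(nm,'yaw',np.arctan(k[0]),c.round(4))
print('cam',ray('wrist',[0,0],pose)[0])
E
```

```text
[[39, 17, 106], [41, 19, 107], [41, 19, 106], [40, 21, 108], [38, 19, 106], [43, 18, 100], [71, 41, 68], [69, 51, 50], [71, 44, 64], [73, 49, 63], [73, 52, 59], [74, 55, 51], [64, 28, 72], [39, 17, 105], [43, 17, 105], [43, 22, 106], [43, 17, 105], [40, 22, 105], [41, 19, 105]]
far edge yaw 0.17074941003639998 [[0.5, -0.176, 0.014], [0.507, -0.217, 0.014], [0.513, -0.258, 0.014], [0.52, -0.3, 0.014]]
L yaw 0.2008045988341731 [ 0.462  -0.1632  0.014 ]
Rr yaw 0.27403861133569657 [ 0.4855 -0.329   0.014 ]
cam [ 0.52024977 -0.22925024  0.33723708]
```

```bash
python3 - <<'E'
from h import *
pose=np.load('p1.npy');c=np.array([.4525,-.25]);y=.17
def L(p): return [c[0]+np.cos(y)*p[0]-np.sin(y)*p[1],c[1]+np.sin(y)*p[0]+np.cos(y)*p[1],p[2]]
pts=[(31,7,36),(31,-7,36),(-31,-7,36),(-31,7,36),(59,84,14),(59,-84,14),(-59,-84,14),(-59,84,14)]
q=proj('wrist',[L(np.array(p)/1e3) for p in pts],pose);print(q.round(0).tolist())
im=cv2.imread('pics/w1.png')
for g in(q[:4],q[4:]):cv2.polylines(im,[g.round().astype(int)],True,(0,0,255),1)
cv2.imwrite('pics/ov.png',cv2.resize(im[115:250,220:440],None,fx=3.5,fy=3.5))
print(toolstep(pose,[*c,.217],y))
E
```

```text
[[327.0, 159.0], [341.0, 158.0], [342.0, 219.0], [329.0, 219.0], [253.0, 133.0], [411.0, 129.0], [408.0, 233.0], [261.0, 238.0]]
(array([0.00427117, 0.01119625, 0.13969402]), array([ 0.00812442,  0.01181615, -1.72809133]))
```

View pics/ov.png

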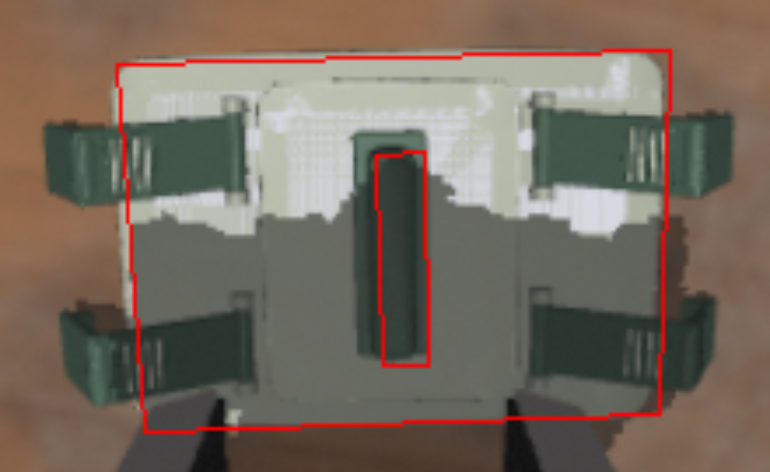

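>>> servo_tool(commands=[[[0,0,-1.2,0.005,0.01,0.02,120],[0,0,0,0,0,0.03,120],[0,0,0,0,0,0.03,120],[0,0,0,0,0,0.03,120],[0,0,0,0,0,0.02,120],[0,0,0,0,0,0.01,120],[0,0,0,0,0,0,120]]])

```text
time_s: 2.58
eef_pos: [0.453, -0.2489, 0.2164]
ee_rot: [-3.131, -0.251, 0.001]
contact_force: [0.5, -0.4, 0.5]
opening: 0.529
```

```bash
python3 - <<'E'
from h import *
im,pose=grab('wrist','w2');print(pose)
cv2.imwrite('pics/w2c.png',cv2.resize(im[130:330,200:480],None,fx=2.5,fy=2.5))
E
```

```text
(array([ 0.452985  , -0.24888249,  0.21644844]), array([-3.13135520e+00, -2.50618732e-01,  1.19165317e-03]))
```

View pics/w2c.png

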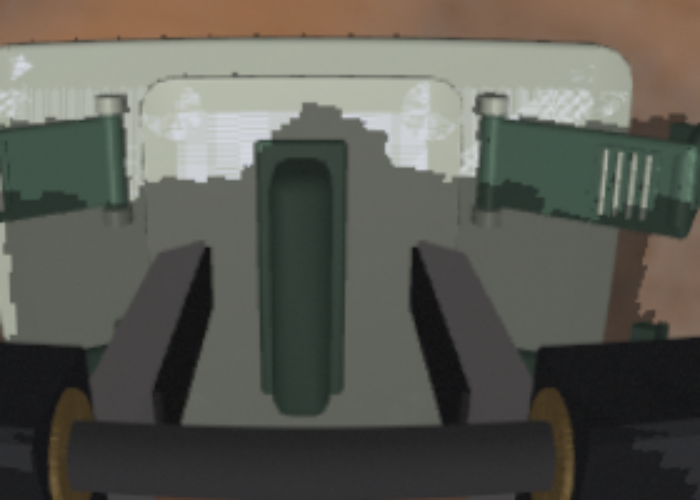

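>>> servo_tool(commands=[[[0,0,0,0,0,0,255],[0,0,0,0,0,0,255],[0,0,0,0,0,0,255],[0,0,0,0,0,0,255],[0,0,0,0,0,0,255],[0,0,0,0,0,0,255]]])

```text
time_s: 3.38
eef_pos: [0.4533, -0.2481, 0.2168]
ee_rot: [-3.131, -0.252, -0.0]
contact_force: [-1.7, 2.0, 5.6]
opening: 0.147
```

>>> servo_tool(commands=[[[0,0,0,0,0,-0.01,255],[0,0,0,0,0,-0.02,255],[0,0,0,0,0,-0.03,255],[0,0,0,0,0,-0.04,255],[0,0,0,0,0,-0.04,255],[0,0,0,0,0,-0.03,255],[0,0,0,0,0,-0.01,255],[0,0,0,0,0,0,255]]])

```text
time_s: 4.38
eef_pos: [0.4531, -0.2483, 0.3966]
ee_rot: [3.131, 0.252, 0.001]
contact_force: [-0.2, -1.0, -2.7]
opening: 0.144
```

>>> servo_tool(commands=[[[0,0,0,0.003,-0.02,0,255],[0,0,0,0.006,-0.038,0,255],[0,0,0,0.007,-0.042,0,255],[0,0,0,0.007,-0.042,0,255],[0,0,0,0.007,-0.04,0,255],[0,0,0,0.004,-0.025,0,255],[0,0,0,0,-0.01,0,255],[0,0,0,0,0,0,255],[0,0,0,0,0,0,255]]])

```text
time_s: 5.5
eef_pos: [0.452, -0.0297, 0.3963]
ee_rot: [3.132, 0.25, -0.001]
contact_force: [-0.5, -0.3, -3.6]
opening: 0.147
```

```bash
python3 - <<'E'
from h import *
im,pose=grab('wrist','w3');print(pose)
np.save('p3.npy',np.array(pose))
E
```

```text
(array([ 0.4520482 , -0.02965043,  0.39634553]), array([ 3.13158029e+00,  2.50242442e-01, -9.65304761e-04]))
```

View pics/w3.png

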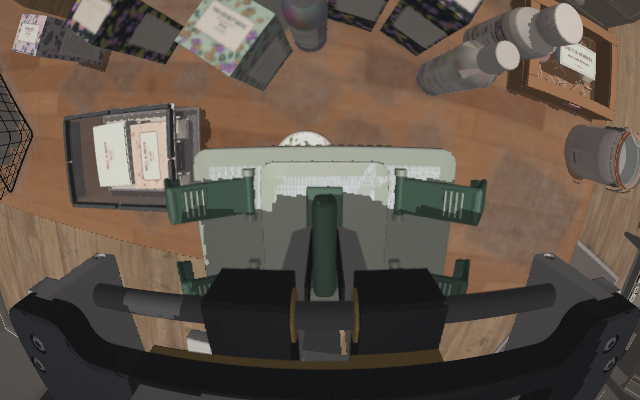

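```bash
python3 - <<'E'
from h import *
im=cv2.imread('pics/w3.png');pose=np.load('p3.npy');hsv=cv2.cvtColor(im,cv2.COLOR_BGR2HSV).astype(int)
V=im.astype(int).max(2)
print('row160',V[160,55:215].tolist());print('col100',V[90:220,100].tolist());print('col150',V[90:220,150].tolist())
cv2.imwrite('pics/w3c.png',cv2.resize(im[90:225,50:220],None,fx=4.4,fy=4.4,interpolation=2))
E
```

```text
row160 [134, 135, 135, 135, 134, 134, 134, 133, 133, 133, 96, 76, 53, 32, 32, 45, 82, 63, 66, 67, 68, 68, 67, 67, 67, 67, 67, 86, 92, 93, 93, 92, 92, 93, 92, 92, 92, 93, 92, 93, 92, 165, 209, 209, 209, 210, 210, 210, 210, 210, 210, 202, 197, 205, 206, 209, 202, 209, 210, 211, 211, 211, 211, 211, 212, 212, 211, 211, 212, 212, 212, 212, 145, 203, 104, 99, 89, 99, 210, 210, 209, 210, 209, 209, 209, 209, 180, 211, 211, 211, 211, 210, 210, 210, 209, 197, 192, 208, 208, 211, 212, 211, 211, 198, 193, 211, 211, 210, 208, 209, 210, 210, 202, 136, 76, 59, 43, 33, 33, 104, 112, 76, 56, 55, 54, 55, 56, 55, 55, 57, 75, 78, 76, 77, 78, 76, 75, 84, 111, 155, 167, 168, 168, 169, 170, 169, 170, 170, 172, 172, 173, 173, 174, 175, 173, 173, 173, 173, 174, 173]
col100 [116, 119, 123, 125, 126, 127, 128, 129, 128, 129, 130, 132, 133, 132, 133, 133, 133, 131, 130, 129, 120, 88, 74, 77, 71, 52, 92, 95, 89, 88, 88, 87, 87, 87, 86, 164, 204, 210, 209, 209, 209, 209, 209, 210, 210, 209, 209, 209, 209, 209, 209, 209, 209, 209, 209, 209, 210, 210, 209, 209, 210, 210, 209, 210, 209, 210, 210, 210, 210, 210, 210,
[... 215 characters left out ...]
77, 76, 107, 135, 145, 146, 144, 144, 143, 143, 143, 142, 140, 139]
col150 [113, 116, 118, 121, 125, 126, 127, 129, 130, 131, 132, 133, 133, 132, 130, 107, 77, 78, 79, 71, 75, 124, 132, 151, 105, 105, 106, 120, 190, 188, 168, 138, 156, 210, 209, 209, 208, 209, 210, 209, 207, 181, 200, 211, 212, 211, 212, 212, 213, 212, 212, 213, 213, 212, 213, 213, 211, 212, 212, 212, 211, 193, 183, 182, 178, 180, 196, 206, 196, 196, 197, 208, 211, 212, 212, 211, 212, 212, 212, 212, 212, 211, 211, 212, 211, 212, 211, 212, 212, 194, 190, 208, 210, 211, 210, 210, 211, 210, 192, 151, 118, 99, 78, 78, 77, 77, 77, 92, 94, 95, 95, 95, 95, 91, 77, 35, 35, 62, 79, 80, 87, 111, 122, 121, 119, 119, 119, 121, 121, 124]
```

View pics/w3c.png

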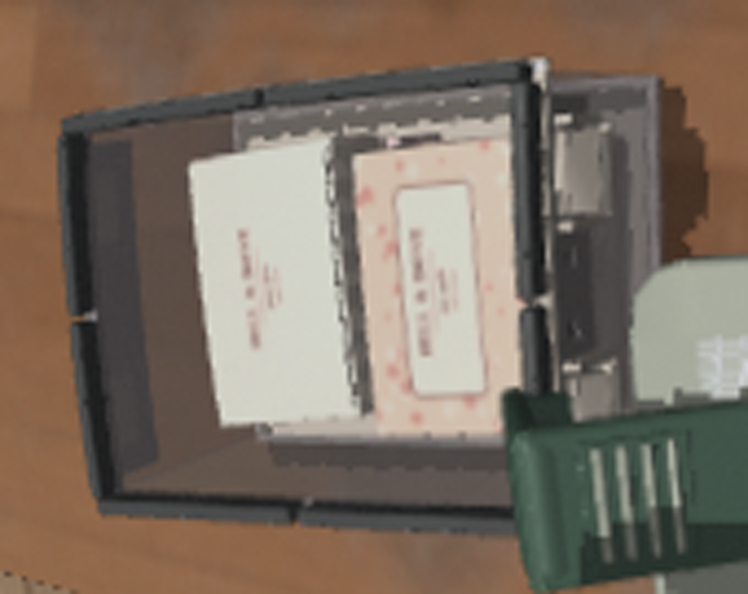

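```bash
python3 - <<'E'
from h import *
pose=np.load('p3.npy')
g={'far':(261,97),'near':(299,512),'L':(82,318),'R':(536,301),'cFL':(62,122),'cFR':(533,62),'cNL':(100,512)}
P={k:onz('wrist',[50+a/4.4-.4,90+b/4.4-.4],.088,pose)[0] for k,(a,b) in g.items()}
for k,p in P.items():print(k,p.round(4))
print('c x',(P['far']+P['near'])/2,'c LR',(P['L']+P['R'])/2,'len',np.linalg.norm(P['far']-P['near']),np.linalg.norm(P['L']-P['R']))
d=P['far']-P['near'];print('yaw',np.arctan2(d[1],d[0]))
d=P['L']-P['R'];print('yaw',np.arctan2(-d[0],d[1]))
d=P['cFL']-P['cFR'];print('yaw',np.arctan2(-d[0],d[1]),np.linalg.norm(d))
d=P['cFL']-P['cNL'];print('yaw',np.arctan2(d[1],d[0]),np.linalg.norm(d),'diag c',(P['cFR']+P['cNL'])/2)
# lid in hand: far edge, left edge
im=cv2.imread('pics/w3.png').astype(int)
pl=[]
for u in range(215,430,5):
    g=im[140:165,u].sum(1);pl.append((u,140.5+np.argmax(np.diff(g))))
o,D=ray('wrist',np.array(pl),pose);zt=pose[0][2]-.2168+.014
Q=o+D*((zt-o[2])/D[:,2:3]);k=np.polyfit(Q[:,1],Q[:,0],1);Q=Q[abs(Q[:,0]-np.polyval(k,Q[:,1]))<.003];k=np.polyfit(Q[:,1],Q[:,0],1)
y=-np.arctan(k[0]);n=np.array([np.cos(y),np.sin(y)]);print('lid yaw',y,'n',len(Q),'tool-center to far edge',(Q[:,:2]@n).mean()-pose[0][:2]@n,'tool yaw',2*np.arctan2(pose[1][1],pose[1][0]))
print(Q[::8].round(4).tolist(),pl[::6])
E
```

```text
far [0.5102 0.2178 0.088 ]
near [0.4042 0.2018 0.088 ]
L [0.4467 0.2857 0.088 ]
R [0.4678 0.1298 0.088 ]
cFL [0.5009 0.2965 0.088 ]
cFR [0.5227 0.1362 0.088 ]
cNL [0.3905 0.2818 0.088 ]
c x [0.45720273 0.20980273 0.088     ] c LR [0.45723902 0.20776339 0.088     ] len 0.10723687420986033 0.1573557028101572
yaw 0.14922555078733915
yaw 0.1346343224611403
yaw 0.13558505402463872 0.16180000387629673
yaw 0.1327293337642864 0.11130360180196969 diag c [0.45664061 0.20898337 0.088     ]
lid yaw 0.15956851942386258 n 40 tool-center to far edge 0.057787867911537505 tool yaw 0.15947975765568928
[[0.4985, 0.0456, 0.1935], [0.5024, 0.0201, 0.1935], [0.5073, -0.0097, 0.1935], [0.5111, -0.0331, 0.1935], [0.5158, -0.0599, 0.1935]] [(215, np.float64(148.5)), (245, np.float64(147.5)), (275, np.float64(162.5)), (305, np.float64(146.5)), (335, np.float64(146.5)), (365, np.float64(146.5)), (395, np.float64(147.5)), (425, np.float64(148.5))]
```

>>> servo_tool(commands=[[[0,0,1.3,0,0,0,255],[0,0,0,0.0036,-0.0206,0,255],[0,0,0,0.006,-0.038,0,255],[0,0,0,0.007,-0.042,0,255],[0,0,0,0.007,-0.042,0.01,255],[0,0,0,0.007,-0.042,0.015,255],[0,0,0,0.005,-0.03,0.02,255],[0,0,0,0.003,-0.021,0.021,255],[0,0,0,0,0,0,255],[0,0,0,0,0,0,255]]])

```text
time_s: 6.8
eef_pos: [0.4582, 0.2094, 0.331]
ee_rot: [3.134, 0.215, -0.0]
contact_force: [0.1, -0.2, -2.8]
opening: 0.145
```

```bash
python3 - <<'E'
from h import *
im,pose=grab('wrist','w4');print(pose,toolstep(pose,[.458,.209,.308],.137))
grab('side','s4')
E
```

```text
(array([0.45818658, 0.20935845, 0.33098429]), array([ 3.13405996e+00,  2.14813142e-01, -7.20883686e-06])) (array([-0.00023335,  0.00032553,  0.02298435]), array([ 0.01024303,  0.00096633, -0.0075106 ]))
```

View pics/w4.png

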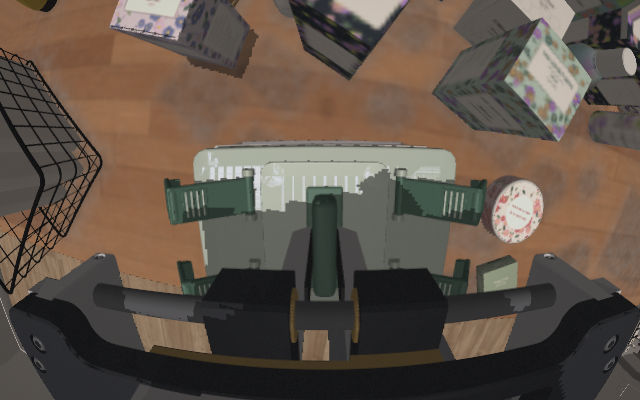

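>>> servo_tool(commands=[[[0,0,0,0,0,0.01,255],[0,0,0,0,0,0.01,255],[0,0,0,0,0,0.003,255],[0,0,0,0,0,0.002,255],[0,0,0,0,0,0.002,255],[0,0,0,0,0,0.001,255],[0,0,0,0,0,0,255]]])

```text
time_s: 7.78
eef_pos: [0.4579, 0.2102, 0.3029]
ee_rot: [-3.134, -0.217, -0.0]
contact_force: [-0.5, 1.0, -0.2]
opening: 0.149
```

>>> servo_tool(commands=[[[0,0,0,0,0,0.002,255],[0,0,0,0,0,0.001,255],[0,0,0,0,0,0.001,255],[0,0,0,0,0,0,255]]])

```text
time_s: 8.28
eef_pos: [0.458, 0.2104, 0.299]
ee_rot: [-3.133, -0.217, -0.001]
contact_force: [-1.5, 1.7, 5.8]
opening: 0.15
```

>>> servo_tool(commands=[[[0,0,0,0,0,-0.004,255],[0,0,0,-0.001,-0.0018,0,255],[0,0,0,0,0,0.002,255],[0,0,0,0,0,0.002,255],[0,0,0,0,0,0,255]]])

```text
time_s: 8.9
eef_pos: [0.4565, 0.2116, 0.2983]
ee_rot: [3.134, 0.217, -0.001]
contact_force: [-0.1, -0.1, -1.9]
opening: 0.147
```

```bash
python3 - <<'E'
from h import *
o=r.observe();print({k:np.round(o[k],3).tolist() for k in('contact_force','torque','eef_pos','ee_rot')})
im,pose=grab('side','s5')
cv2.imwrite('pics/s5c.png',cv2.resize(im[210:330,260:400],None,fx=5,fy=5,interpolation=2))
E
```

```text
{'contact_force': [-0.102, -0.078, -1.892], 'torque': [0.0, -0.024, 0.016], 'eef_pos': [0.457, 0.212, 0.298], 'ee_rot': [3.134, 0.217, -0.001]}
```

View pics/s5c.png

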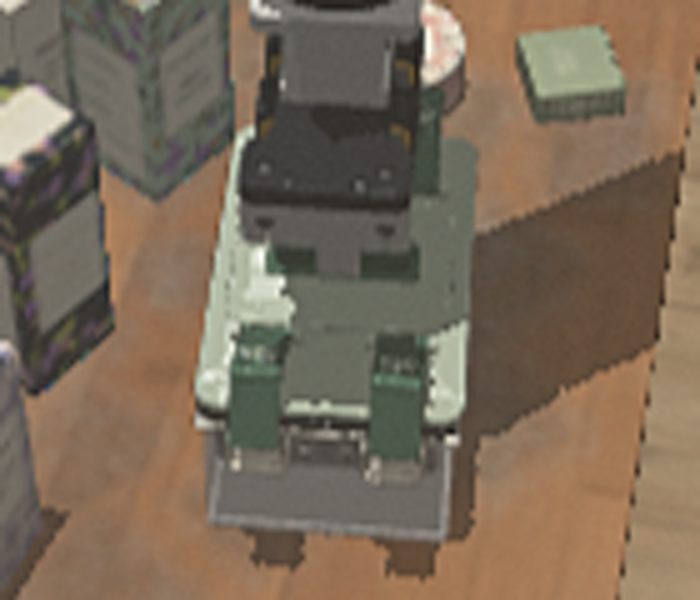

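>>> servo_tool(commands=[[[0,0,0,0,0,0.001,255],[0,0,0,0,0,0.001,255],[0,0,0,0,0,0.001,255],[0,0,0,0,0,0,255]]])

```text
time_s: 9.45
eef_pos: [0.4567, 0.2117, 0.2958]
ee_rot: [3.134, 0.217, 0.0]
contact_force: [-1.4, -1.0, 2.9]
opening: 0.146
```

>>> servo_tool(commands=[[[0,0,0,0,0,0,120],[0,0,0,0,0,0,120],[0,0,0,0,0,0,120],[0,0,0,0,0,-0.02,120],[0,0,0,0,0,-0.04,120],[0,0,0,0,0,-0.04,255],[0,0,0,0,0,-0.03,255],[0,0,0,0,0,0,255],[0,0,0,0,0,0,255],[0,0,0,0,0,0,255]]])

```text
time_s: 10.7
eef_pos: [0.4565, 0.2116, 0.4247]
ee_rot: [3.134, 0.217, -0.002]
contact_force: [0.8, -0.0, 1.1]
opening: 0.038
```

```bash
python3 - <<'E'
from h import *
im,pose=grab('wrist','w6');print(pose)
np.save('p6.npy',np.array(pose))
y=.137;c=np.array([.4557,.2115])
def L(p): return [c[0]+np.cos(y)*p[0]-np.sin(y)*p[1],c[1]+np.sin(y)*p[0]+np.cos(y)*p[1],.079+p[2]]
pts=np.array([(31,7,36),(31,-7,36),(-31,-7,36),(-31,7,36),(59,84,14),(59,-84,14),(-59,-84,14),(-59,84,14)])/1e3
q=proj('wrist',[L(p) for p in pts],pose);print(q.round(0).tolist())
k=im.copy()
for g in(q[:4],q[4:]):cv2.polylines(k,[g.round().astype(int)],True,(0,0,255),1)
cv2.imwrite('pics/w6c.png',cv2.resize(k[110:300,190:460],None,fx=2.9,fy=2.9))
for s in[(-30,80,20),(30,80,20),(30,-80,20),(-30,-80,20)]:print(s,np.round(L(np.array(s)/1e3),4))
E
```

```text
(array([0.45648708, 0.21157698, 0.42473589]), array([ 3.13366795e+00,  2.16906230e-01, -2.33540168e-03]))
[[316.0, 165.0], [331.0, 165.0], [330.0, 227.0], [316.0, 227.0], [242.0, 136.0], [405.0, 136.0], [399.0, 243.0], [248.0, 243.0]]
(-30, 80, 20) [0.4151 0.2867 0.099 ]
(30, 80, 20) [0.4745 0.2948 0.099 ]
(30, -80, 20) [0.4963 0.1363 0.099 ]
(-30, -80, 20) [0.4369 0.1282 0.099 ]
```

View pics/w6c.png

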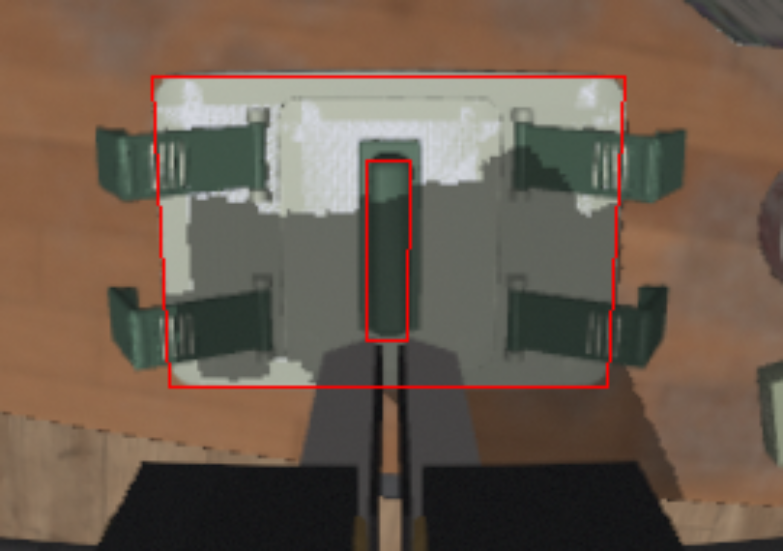

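>>> servo_tool(commands=[[[0,0,0,-0.011,-0.026,0,255],[0,0,0,-0.01,-0.025,0.015,255],[0,0,0,-0.01,-0.025,0.03,255],[0,0,0,0,0,0.03,255],[0,0,0,0,0,0.01,255],[0,0,0,0,0,0.01,255],[0,0,0,0,0,0.01,255],[0,0,0,0,0,0.01,255],[0,0,0,0,0,0,255]]])

```text
time_s: 11.88
eef_pos: [0.4154, 0.2825, 0.3102]
ee_rot: [3.134, 0.216, -0.001]
contact_force: [-0.1, 0.0, -0.1]
opening: 0.008
```

>>> servo_tool(commands=[[[0,0,0,0,0,0.003,255],[0,0,0,0,0,0.002,255],[0,0,0,0,0,0.001,255],[0,0,0,0,0,0,255]]])

```text
time_s: 12.38
eef_pos: [0.4155, 0.2827, 0.3048]
ee_rot: [-3.134, -0.217, -0.0]
contact_force: [1.1, -0.1, 0.3]
opening: 0.009
```

>>> servo_tool(commands=[[[0,0,0,0,0,0.001,255],[0,0,0,0,0,0.001,255],[0,0,0,0,0,0,255]]])

```text
time_s: 12.75
eef_pos: [0.4155, 0.2827, 0.3027]
ee_rot: [-3.134, -0.217, 0.0]
contact_force: [0.9, -1.5, 0.5]
opening: 0.007
```

>>> servo_tool(commands=[[[0,0,0,0,0,0.001,255],[0,0,0,0,0,0.001,255],[0,0,0,0,0,0,255]]])

```text
time_s: 13.12
eef_pos: [0.4155, 0.2828, 0.3008]
ee_rot: [-3.134, -0.217, -0.0]
contact_force: [-0.2, 1.2, 1.7]
opening: 0.011
```

>>> servo_tool(commands=[[[0,0,0,0,0,0.001,255],[0,0,0,0,0,0.001,255],[0,0,0,0,0,0,255]]])

```text
time_s: 13.5
eef_pos: [0.4155, 0.2829, 0.2988]
ee_rot: [-3.134, -0.217, -0.0]
contact_force: [-0.9, 1.9, 3.8]
opening: 0.008
```

>>> servo_tool(commands=[[[0,0,0,0,0,0.001,255],[0,0,0,0,0,0.001,255],[0,0,0,0,0,0,255]]])

```text
time_s: 13.88
eef_pos: [0.4155, 0.2826, 0.2966]
ee_rot: [3.134, 0.217, -0.0]
contact_force: [-0.1, 1.4, 2.4]
opening: 0.004
```

>>> servo_tool(commands=[[[0,0,0,0,0,0.001,255],[0,0,0,0,0,0.0005,255],[0,0,0,0,0,0,255]]])

```text
time_s: 14.25
eef_pos: [0.4155, 0.2827, 0.2954]
ee_rot: [3.134, 0.217, 0.0]
contact_force: [-2.3, 0.4, 7.9]
opening: 0.005
```

>>> servo_tool(commands=[[[0,0,0,0,0,-0.01,255],[0,0,0,0.01,0.025,-0.03,255],[0,0,0,0.01,0.025,-0.03,255],[0,0,0,0.011,0.026,-0.03,255],[0,0,0,0,0,0,255]]])

```text
time_s: 14.88
eef_pos: [0.4578, 0.21, 0.3973]
ee_rot: [-3.134, -0.211, -0.005]
contact_force: [-0.2, 0.2, -0.5]
opening: 0.0
```

```bash
python3 - <<'E'
from h import *
im,pose=grab('wrist','w7');print(pose)
s,_=grab('side','s7')
a=cv2.resize(im[120:260,210:430],(550,350));b=cv2.resize(s[250:330,290:370],(350,350),interpolation=2)
cv2.imwrite('pics/c7.png',np.vstack([a,cv2.copyMakeBorder(b[:250],0,0,0,200,0)]))
E
```

```text
(array([0.45779159, 0.21001186, 0.39730525]), array([-3.13412324, -0.21123078, -0.00492537]))
```

View pics/c7.png

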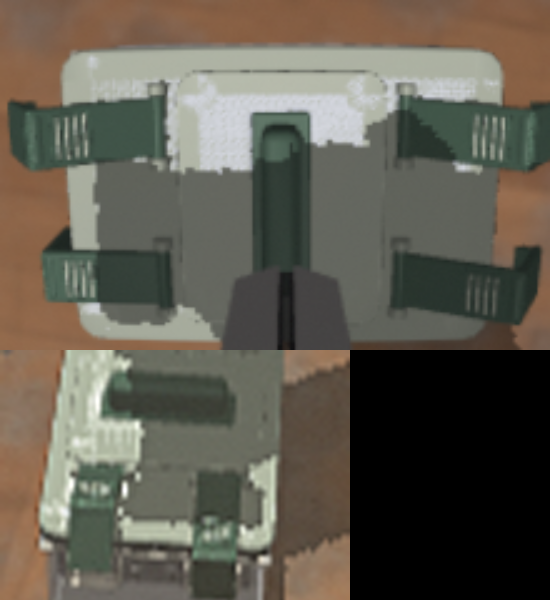

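```bash
cat >> h.py <<'E'
LC=np.array([.4557,.2115]);LY=.137
def lid(p,z0=.079):
    p=np.array(p)/1e3;c,s=np.cos(LY),np.sin(LY);return [LC[0]+c*p[0]-s*p[1],LC[1]+s*p[0]+c*p[1],z0+p[2]]
def clipend(sx,sy,a,z0=.079):
    # outer top edge of the arm (50 out, 3 above the hinge line)
    return [lid((sx*30+d,sy*(46+50*np.cos(a)-3*np.sin(a)),17+50*np.sin(a)+3*np.cos(a)),z0) for d in(-11,11)]
E
python3 - <<'E'
from h import *
im=cv2.imread('pics/w7.png');pose=np.array([[0.45779159, 0.21001186, 0.39730525],[-3.13412324, -0.21123078, -0.00492537]])
for a in(0,.05,.1,.2,.4):print(a,[proj('wrist',clipend(-1,1,a,.079-d),pose).round(1).tolist() for d in(0,.003)])
print('plate corners',proj('wrist',[lid(p) for p in[(59,84,14),(-59,84,14),(59,-84,14)]],pose).round(1).tolist())
k=cv2.resize(im[205:250,215:285],None,fx=8,fy=8,interpolation=2)
s=cv2.imread('pics/s7.png');b=cv2.resize(s[270:320,300:365],(560,430),interpolation=2)
cv2.imwrite('pics/c7b.png',k[:0] if 0 else np.vstack([k[:360],b])[:600+190])
for v in (222,228,234):print(v,im[v,218:240].max(1).tolist())
E
```

```text
0 [[[226.7, 241.8], [224.5, 221.1]], [[227.5, 240.7], [225.3, 220.2]]]
0.05 [[[226.2, 242.7], [223.9, 221.9]], [[227.0, 241.6], [224.8, 221.0]]]
0.1 [[[225.8, 243.7], [223.5, 222.8]], [[226.6, 242.5], [224.4, 221.8]]]
0.2 [[[225.4, 245.6], [223.0, 224.4]], [[226.2, 244.4], [223.9, 223.4]]]
0.4 [[[226.0, 249.6], [223.5, 227.8]], [[226.9, 248.3], [224.4, 226.7]]]
plate corners [[232.5, 140.5], [241.1, 255.8], [410.8, 139.7]]
222 [138, 138, 138, 137, 138, 138, 138, 133, 104, 98, 101, 101, 102, 103, 103, 104, 102, 104, 105, 104, 96, 99]
228 [136, 137, 140, 139, 139, 138, 138, 138, 138, 109, 97, 101, 100, 98, 103, 101, 100, 103, 174, 126, 104, 141]
234 [140, 142, 143, 144, 144, 144, 143, 143, 142, 119, 98, 96, 102, 105, 96, 101, 100, 103, 124, 109, 99, 146]
```

>>> servo_tool(commands=[[[0,0,0,0.01,0.026,0,255],[0,0,0,0.01,0.025,0.01,255],[0,0,0,0.008,0.023,0.025,255],[0,0,0,0,0,0.02,255],[0,0,0,0,0,0.012,255],[0,0,0,0,0,0.01,255],[0,0,0,0,0,0.01,255],[0,0,0,0,0,0,255]]])

```text
time_s: 15.98
eef_pos: [0.4944, 0.1425, 0.3077]
ee_rot: [3.134, 0.218, -0.001]
contact_force: [-0.2, 0.1, 0.8]
opening: 0.004
```

>>> servo_tool(commands=[[[0,0,0,0,0,0.003,255],[0,0,0,0,0,0.003,255],[0,0,0,0,0,0.001,255],[0,0,0,0,0,0,255]]])

```text
time_s: 16.48
eef_pos: [0.4946, 0.1422, 0.3013]
ee_rot: [-3.134, -0.217, -0.0]
contact_force: [-0.4, 0.2, 0.0]
opening: 0.004
```

>>> servo_tool(commands=[[[0,0,0,0,0,0.001,255],[0,0,0,0,0,0.001,255],[0,0,0,0,0,0,255]]])

```text
time_s: 16.85
eef_pos: [0.4946, 0.1422, 0.2992]
ee_rot: [3.134, 0.217, 0.0]
contact_force: [0.6, -1.1, 1.6]
opening: 0.007
```

>>> servo_tool(commands=[[[0,0,0,0,0,0.001,255],[0,0,0,0,0,0,255]]])

```text
time_s: 17.1
eef_pos: [0.4946, 0.1421, 0.2983]
ee_rot: [3.134, 0.216, 0.0]
contact_force: [0.9, -2.0, 3.9]
opening: 0.004
```

>>> servo_tool(commands=[[[0,0,0,0,0,0.001,255],[0,0,0,0,0,0,255]]])

```text
time_s: 17.35
eef_pos: [0.4946, 0.1422, 0.2972]
ee_rot: [-3.134, -0.217, -0.0]
contact_force: [1.0, -1.6, 2.9]
opening: 0.003
```

>>> servo_tool(commands=[[[0,0,0,0,0,0.001,255],[0,0,0,0,0,0,255]]])

```text
time_s: 17.6
eef_pos: [0.4946, 0.1422, 0.2963]
ee_rot: [3.134, 0.217, 0.0]
contact_force: [1.4, -3.0, 7.0]
opening: 0.001
```

>>> servo_tool(commands=[[[0,0,0,0,0,0.0007,255],[0,0,0,0,0,0,255]]])

```text
time_s: 17.85
eef_pos: [0.4947, 0.1422, 0.2956]
ee_rot: [3.134, 0.217, 0.0]
contact_force: [0.3, -3.1, 6.6]
opening: 0.004
```

>>> servo_tool(commands=[[[0,0,0,0,0,0.0007,255],[0,0,0,0,0,0,255]]])

```text
time_s: 18.1
eef_pos: [0.4947, 0.1423, 0.2951]
ee_rot: [3.134, 0.217, 0.001]
contact_force: [-0.6, -2.9, 10.4]
opening: 0.005
```

>>> servo_tool(commands=[[[0,0,0,0,0,0.0007,255],[0,0,0,0,0,0,255]]])

```text
time_s: 18.35
eef_pos: [0.4947, 0.1422, 0.2945]
ee_rot: [3.134, 0.217, 0.001]
contact_force: [-1.4, -4.0, 12.9]
opening: 0.001
```

>>> servo_tool(commands=[[[0,0,0,0,0,0.0007,255],[0,0,0,0,0,0,255]]])

```text
time_s: 18.6
eef_pos: [0.4947, 0.1422, 0.2939]
ee_rot: [3.134, 0.216, 0.001]
contact_force: [-2.3, -5.1, 15.4]
opening: 0.002
```

```bash
python3 - <<'E'
from h import *
o=r.observe();print({k:np.round(o[k],3).tolist() for k in('contact_force','torque','eef_pos')})
im,p=grab('top','t8');s,p=grab('side','s8')
b=cv2.resize(s[235:325,285:375],(600,600),interpolation=2);cv2.imwrite('pics/s8c.png',b)
E
```

```text
{'contact_force': [-2.256, -5.05, 15.432], 'torque': [-0.877, 0.538, 0.01], 'eef_pos': [0.495, 0.142, 0.294]}
```

View pics/s8c.png

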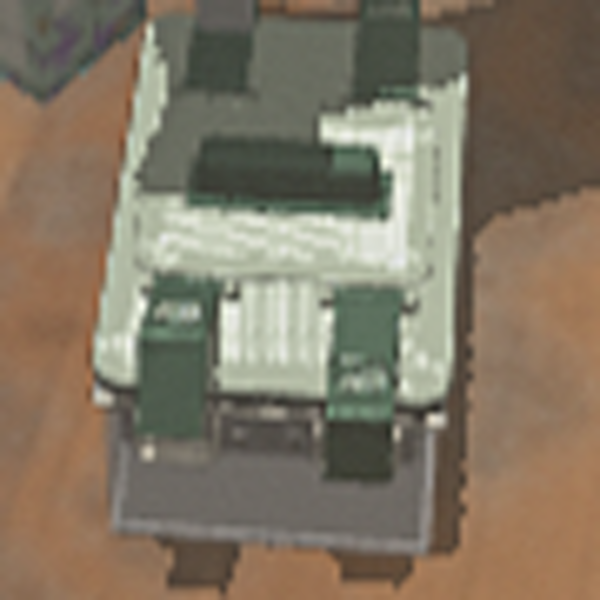

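>>> servo_tool(commands=[[[0,0,0,0,0,-0.006,255],[0,0,0,0.002,0.01,0,255],[0,0,0,0,0,0.003,255],[0,0,0,0,0,0,255]]])

```text
time_s: 19.2
eef_pos: [0.4977, 0.1324, 0.2958]
ee_rot: [3.134, 0.216, -0.001]
contact_force: [0.7, -0.7, -0.1]
opening: 0.005
```

>>> servo_tool(commands=[[[0,0,0,0,0,0.001,255],[0,0,0,0,0,0,255]]])

```text
time_s: 19.45
eef_pos: [0.4979, 0.1328, 0.2953]
ee_rot: [-3.134, -0.217, 0.0]
contact_force: [0.3, 0.9, -0.4]
opening: 0.006
```

>>> servo_tool(commands=[[[0,0,0,0,0,0.001,255],[0,0,0,0,0,0,255]]])

```text
time_s: 19.7
eef_pos: [0.498, 0.1328, 0.2948]
ee_rot: [-3.134, -0.217, -0.001]
contact_force: [-3.4, -0.4, 9.1]
opening: 0.004
```

>>> servo_tool(commands=[[[0,0,0,0,0,-0.01,255],[0,0,0,-0.01,-0.028,-0.03,255],[0,0,0,-0.01,-0.028,-0.03,255],[0,0,0,-0.01,-0.028,-0.03,255],[0,0,0,0,0,0,255],[0,0,0,0,0,0,255]]])

```text
time_s: 20.45
eef_pos: [0.4567, 0.2111, 0.3942]
ee_rot: [3.134, 0.216, -0.0]
contact_force: [0.8, 0.3, -0.6]
opening: 0.005
```

```bash
python3 - <<'E'
from h import *
im,pose=grab('wrist','w9');print(pose)
for n,sx,sy in(('1',-1,1),('3',1,-1),('2',1,1),('4',-1,-1)):
    for a,z in((0,.079),(0,.075),(.1,.079),(.2,.079)):print(n,a,z,proj('wrist',clipend(sx,sy,a,z),pose).round(1).tolist())
a=cv2.resize(im[120:270,200:440],None,fx=3.3,fy=3.3,interpolation=2);cv2.imwrite('pics/c9.png',a)
E
```

```text
(array([0.45669985, 0.21112175, 0.3941867 ]), array([ 3.13374566e+00,  2.16360477e-01, -1.90210408e-05]))
1 0 0.079 [[226.5, 240.9], [224.3, 220.0]]
1 0 0.075 [[227.6, 239.4], [225.5, 218.7]]
1 0.1 0.079 [[225.6, 242.9], [223.3, 221.7]]
1 0.2 0.079 [[225.1, 244.8], [222.8, 223.4]]
3 0 0.079 [[424.8, 181.6], [426.2, 158.5]]
3 0 0.075 [[423.5, 180.8], [424.9, 157.9]]
3 0.1 0.079 [[425.9, 182.7], [427.4, 159.2]]
3 0.2 0.079 [[426.5, 183.8], [428.0, 159.9]]
2 0 0.079 [[221.0, 181.7], [219.6, 158.6]]
2 0 0.075 [[222.3, 180.9], [220.9, 158.0]]
2 0.1 0.079 [[219.9, 182.8], [218.4, 159.3]]
2 0.2 0.079 [[219.3, 183.9], [217.7, 160.0]]
4 0 0.079 [[419.4, 240.9], [421.6, 220.0]]
4 0 0.075 [[418.3, 239.4], [420.4, 218.7]]
4 0.1 0.079 [[420.3, 242.8], [422.6, 221.6]]
4 0.2 0.079 [[420.7, 244.8], [423.1, 223.3]]
```

View pics/c9.png

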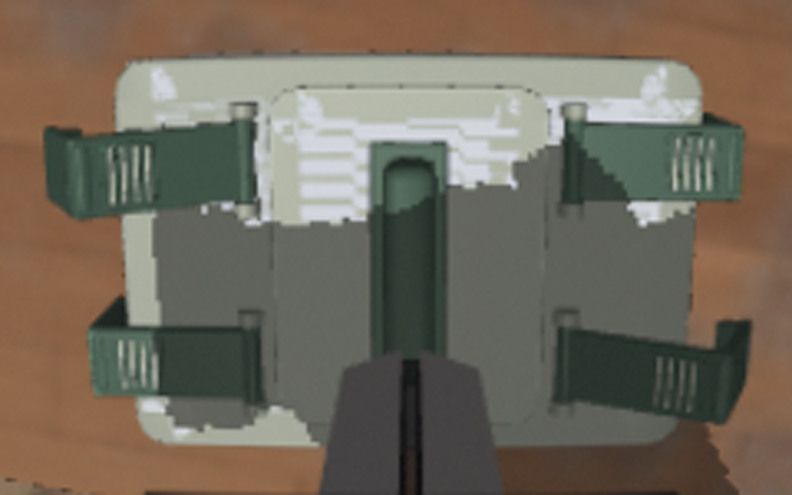

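>>> servo_tool(commands=[[[0,0,0,0.01,-0.028,0,255],[0,0,0,0.01,-0.027,0.01,255],[0,0,0,0.01,-0.027,0.024,255],[0,0,0,0,0,0.02,255],[0,0,0,0,0,0.01,255],[0,0,0,0,0,0.01,255],[0,0,0,0,0,0.01,255],[0,0,0,0,0,0.005,255],[0,0,0,0,0,0.003,255],[0,0,0,0,0,0,255]]])

```text
time_s: 21.75
eef_pos: [0.4751, 0.297, 0.3025]
ee_rot: [-3.134, -0.217, -0.0]
contact_force: [0.2, 0.3, -0.1]
opening: 0.007
```

>>> servo_tool(commands=[[[0,0,0,0,0,0.001,255],[0,0,0,0,0,0.001,255],[0,0,0,0,0,0,255]]])

```text
time_s: 22.12
eef_pos: [0.4751, 0.2972, 0.3006]
ee_rot: [-3.134, -0.217, -0.001]
contact_force: [-0.1, 1.8, 2.5]
opening: 0.006
```

>>> servo_tool(commands=[[[0,0,0,0,0,0.001,255],[0,0,0,0,0,0,255]]])

```text
time_s: 22.38
eef_pos: [0.4751, 0.2971, 0.2994]
ee_rot: [-3.134, -0.217, -0.0]
contact_force: [0.6, 1.2, 3.0]
opening: 0.004
```

>>> servo_tool(commands=[[[0,0,0,0,0,0.001,255],[0,0,0,0,0,0,255]]])

```text
time_s: 22.62
eef_pos: [0.4751, 0.2971, 0.2984]
ee_rot: [-3.134, -0.217, -0.0]
contact_force: [0.4, 1.4, 2.3]
opening: 0.003
```

>>> servo_tool(commands=[[[0,0,0,0,0,0.001,255],[0,0,0,0,0,0,255]]])

```text
time_s: 22.88
eef_pos: [0.4751, 0.297, 0.2974]
ee_rot: [-3.134, -0.217, 0.0]
contact_force: [-0.1, 0.9, 2.8]
opening: 0.006
```

>>> servo_tool(commands=[[[0,0,0,0,0,0.001,255],[0,0,0,0,0,0,255]]])

```text
time_s: 23.12
eef_pos: [0.475, 0.2968, 0.2962]
ee_rot: [3.134, 0.217, -0.001]
contact_force: [-0.0, 0.4, 1.0]
opening: 0.003
```

>>> servo_tool(commands=[[[0,0,0,0,0,0.0007,255],[0,0,0,0,0,0,255]]])

```text
time_s: 23.38
eef_pos: [0.475, 0.2969, 0.2957]
ee_rot: [3.134, 0.217, -0.0]
contact_force: [-1.4, -2.2, 4.6]
opening: 0.007
```

>>> servo_tool(commands=[[[0,0,0,0,0,-0.01,255],[0,0,0,-0.005,0.02,-0.03,255],[0,0,0,-0.01,0.03,-0.03,255],[0,0,0,-0.015,0.038,-0.01,255],[0,0,0,-0.015,0.038,0,255],[0,0,0,-0.01,0.028,0.01,255],[0,0,0,-0.005,0.01,0.02,255],[0,0,0,0,0,0.02,255],[0,0,0,0,0,0,255]]])

```text
time_s: 24.5
eef_pos: [0.4379, 0.1262, 0.3253]
ee_rot: [3.134, 0.217, -0.003]
contact_force: [-0.2, -0.4, -0.0]
opening: 0.006
```

>>> servo_tool(commands=[[[0,0,0,0,0,0.01,255],[0,0,0,0,0,0.008,255],[0,0,0,0,0,0.005,255],[0,0,0,0,0,0,255]]])

```text
time_s: 25.0
eef_pos: [0.4381, 0.1264, 0.3024]
ee_rot: [-3.134, -0.217, 0.001]
contact_force: [0.0, -0.9, -0.1]
opening: 0.008
```

>>> servo_tool(commands=[[[0,0,0,0,0,0.001,255],[0,0,0,0,0,0.001,255],[0,0,0,0,0,0,255]]])

```text
time_s: 25.38
eef_pos: [0.4383, 0.1264, 0.3008]
ee_rot: [-3.134, -0.217, -0.0]
contact_force: [-0.5, 0.2, -0.4]
opening: 0.005
```

>>> servo_tool(commands=[[[0,0,0,0,0,0.001,255],[0,0,0,0,0,0,255]]])

```text
time_s: 25.62
eef_pos: [0.4383, 0.1263, 0.2997]
ee_rot: [-3.134, -0.217, -0.0]
contact_force: [0.5, -1.4, 1.0]
opening: 0.005
```

>>> servo_tool(commands=[[[0,0,0,0,0,0.001,255],[0,0,0,0,0,0,255]]])

```text
time_s: 25.88
eef_pos: [0.4383, 0.1263, 0.2987]
ee_rot: [-3.134, -0.217, -0.0]
contact_force: [0.6, -1.4, 2.7]
opening: 0.005
```

>>> servo_tool(commands=[[[0,0,0,0,0,0.001,255],[0,0,0,0,0,0,255]]])

```text
time_s: 26.12
eef_pos: [0.4382, 0.1263, 0.2977]
ee_rot: [-3.134, -0.217, -0.0]
contact_force: [1.6, -0.7, 1.4]
opening: 0.001
```

>>> servo_tool(commands=[[[0,0,0,0,0,0.001,255],[0,0,0,0,0,0,255]]])

```text
time_s: 26.38
eef_pos: [0.4382, 0.1263, 0.2966]
ee_rot: [-3.134, -0.217, 0.0]
contact_force: [-0.6, -0.8, 1.4]
opening: 0.001
```

>>> servo_tool(commands=[[[0,0,0,0,0,0.0007,255],[0,0,0,0,0,0,255]]])

```text
time_s: 26.62
eef_pos: [0.4382, 0.1263, 0.296]
ee_rot: [-3.134, -0.217, -0.0]
contact_force: [0.6, -0.6, 2.1]
opening: 0.005
```

>>> servo_tool(commands=[[[0,0,0,0,0,0.0007,255],[0,0,0,0,0,0,255]]])

```text
time_s: 26.88
eef_pos: [0.4382, 0.1264, 0.2952]
ee_rot: [-3.134, -0.217, 0.0]
contact_force: [-0.4, 0.4, 0.1]
opening: 0.004
```

>>> servo_tool(commands=[[[0,0,0,0,0,0.0007,255],[0,0,0,0,0,0,255]]])

```text
time_s: 27.12
eef_pos: [0.4382, 0.1264, 0.2948]
ee_rot: [-3.134, -0.217, -0.0]
contact_force: [-1.6, -0.7, 7.9]
opening: 0.004
```

>>> servo_tool(commands=[[[0,0,0,0,0,-0.01,255],[0,0,0,0.01,-0.028,-0.03,255],[0,0,0,0.01,-0.027,-0.03,255],[0,0,0,0.01,-0.027,-0.03,255],[0,0,0,0,0,0,255],[0,0,0,0,0,0,255]]])

```text
time_s: 27.88
eef_pos: [0.4564, 0.2111, 0.3942]
ee_rot: [3.134, 0.217, -0.001]
contact_force: [0.6, -0.1, -0.2]
opening: 0.006
```

```bash
python3 - <<'E'
from h import *
im,pose=grab('wrist','w10');print(pose)
for n,sx,sy in(('1',-1,1),('3',1,-1),('2',1,1),('4',-1,-1)):
    for a,z in((0,.076),(.05,.076),(.1,.076)):print(n,a,z,proj('wrist',clipend(sx,sy,a,z),pose).round(1).tolist())
print('plate',[proj('wrist',[lid(p,z) for p in((59,84,14),(59,-84,14))],pose).round(1).tolist() for z in(.079,.074)])
a=cv2.resize(im[120:270,200:440],None,fx=3.3,fy=3.3,interpolation=2);cv2.imwrite('pics/c10.png',a)
E
```

```text
(array([0.4563606 , 0.21112274, 0.39422247]), array([ 3.13369206e+00,  2.16580733e-01, -9.03647092e-04]))
1 0 0.076 [[227.3, 239.3], [225.2, 218.5]]
1 0.05 0.076 [[226.8, 240.2], [224.7, 219.3]]
1 0.1 0.076 [[226.5, 241.2], [224.2, 220.2]]
3 0 0.076 [[423.9, 180.5], [425.3, 157.6]]
3 0.05 0.076 [[424.5, 181.0], [425.9, 157.9]]
3 0.1 0.076 [[425.0, 181.6], [426.4, 158.2]]
2 0 0.076 [[222.0, 180.6], [220.6, 157.6]]
2 0.05 0.076 [[221.4, 181.1], [220.0, 158.0]]
2 0.1 0.076 [[220.9, 181.6], [219.5, 158.3]]
4 0 0.076 [[418.7, 239.3], [420.8, 218.5]]
4 0.05 0.076 [[419.2, 240.2], [421.3, 219.3]]
4 0.1 0.076 [[419.5, 241.2], [421.7, 220.1]]
plate [[[232.7, 137.8], [413.1, 137.7]], [[234.2, 137.5], [411.7, 137.4]]]
```

View pics/c10.png

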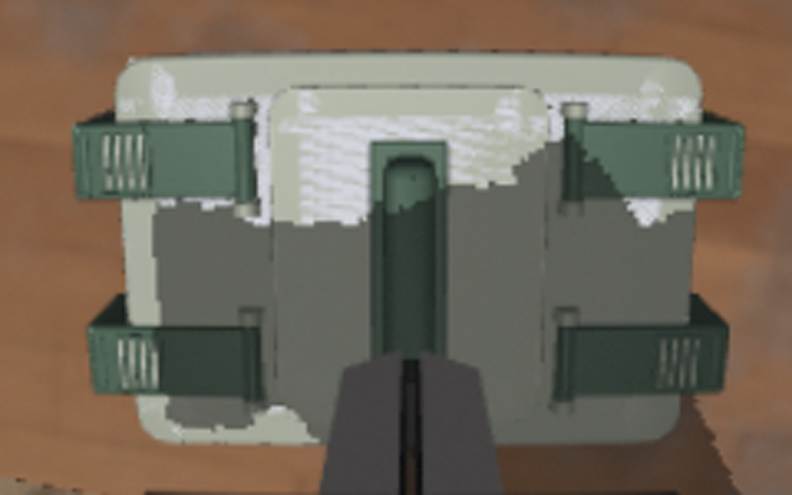

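```bash
python3 - <<'E'
from plant import r
print(r.job_done(), r.observe()['time_s'])
E
```

```text
the job is handed in; nothing more can be done
the job is handed in; nothing more can be done
```

I put the lid on the soap box and pressed all four clips down in the order 1, 3, 2, 4, then handed the job in. I can't confirm directly that each hook is under its catch: I never checked the catches in the images.

**Lid:** The plug rubbed one side on the first try, at about 6 N. I lifted it, shifted it 2 mm, and it went in freely. Afterwards the outline drawn from my measured pose matched the wrist image.

**Clips:** The highest press was about 15 N, on clip 3; the others stayed under 10 N.
- **Clip 4:** the force clearly dropped as it snapped.
- **Clip 2:** the force dropped less, from about 3 N to 1 N.
- **Clips 1 and 3:** the drop was only about 1 N, close to sensor noise, so I judged these two by picture.
- **Clip 3:** I was unsure it had snapped and kept pressing to 15 N. Touched again 10 mm further out, it sat low and stiff, as a caught clip would. It may therefore have been pressed further than it needed.

**Last check:** The final wrist picture shows all four arms flat, within about 0.05 rad of shut. The lid sits about 3 mm lower than when it rested on the seal, which fits all four being caught.

I handed in soon after 28 s, with the gripper clear of everything. I moved nothing else on purpose, but did not re-measure the other goods. I viewed 14 pictures against the budget of 10.

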